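# Lug nuts under the work light

## Robot

A 7-joint arm with a two-finger parallel gripper is mounted at the origin on the work surface. World frame = base frame: x ahead of the robot, y to its left, z up, the work surface at z = 0. Lengths are in m, angles in rad, forces in N, time in s.
With the tool pointing down it reaches from about 0.4 to 0.85 m from the base axis. Payload 10.4 kg.
Tool frame: the origin (TCP) lies at the very end of the fingers, on their centre line; the grasp point (between the pads) lies arm.grip_depth behind it (arm.grip_depth is the distance from the TCP to the grasp point, in m); x points along the fingers, y is the direction in which the jaws open and shut, and the axes are right-handed (so a half turn about x gives the same grasp; the last joint's range is limited). The gripper opens to 85 mm and grips with 20 to 120 N. Pads are 22 mm wide; open, the fingers measure 114 mm over their backs; the gripper's body (76 mm by 85 mm) begins 54 mm behind the grasp point. The pads swing forward as they close: fully open they stand 13 mm farther back than shut.
Start: joints at [1.202, 0.332, -0.065, 1.46, 0.022, 1.35, -0.088], TCP at [0.212, -0.588, 0.231] pointing down, gripper open.
Joint ranges: [-2.6, 2.6], [-0.5, 2.12], [-1.47, 1.34], [0.16, 2.42], [-1.27, 4.41], [0.06, 2.06], [-2.6, 2.6]. Speed limits (rad/s): [2.22, 2.22, 2.79, 2.79, 3.14, 3.14, 3.14].

## Interface

Orientations are given as a unit quaternion [x, y, z, w].
In Python, from workcell import sensors, cams, ticket, arm gives the robot as it stands.
- The arm moves only by the shell command python3 -m handwheel 'ROWS' [OPENING] [FORCE]. ROWS is JSON, a list of rows, each a list of 2 entries, a list of its own where there are three numbers: the shift along the tool's x, y, z as a fraction of full scale, then the turn, a rotation vector about the tool's x, y, z as a fraction of full scale. A call has 1 to 20 rows; each row shifts and turns the commanded pose from where the row before left it, along the tool's axes as they then stand; what a row does not reach is not made up. Full scale, the value 1, is 600 mm for a shift and pi rad for a turn. A row lasts 1/12 s, in which the tool goes at most 41.7 mm and 7.16 degrees, less where a joint would pass 70% of its speed; a pose out of reach is approached as far as the arm can. A call with a number of a shift or a turn outside -1 to 1 is refused whole. A call with a gripper value outside its range is refused whole. OPENING is the closure, from 0 (fully open) to 1 (shut), set as the call begins (- or left out, the last holds). The fingers move at their own pace and stop on an object; FORCE is the grip in N (left out, the last holds). Time passes only in rows, so rows that do not move let the fingers close. It gives the time, the measured TCP pose, the force and the opening at its end, in the units of the state.
- sensors.read_state(): the state, without advancing time (a new reading comes with each control period).
- cams.snapshot(name): name is "scene" or "top"; returns the picture (480x640x3 uint8, red, green, blue); there is no depth.
- cams.camera_info(name): a dict with "camera_matrix" (3x3 intrinsics, pixels), "T" (4x4, takes a point from camera to world coordinates). Camera axes: x right, y down, z forward; pixel columns grow to the right and rows downward; lengths in m; the calibration is good to about 2 mm. A picture is of the moment at which its call begins. camera_info takes no time and is no camera call.
- ticket.sign_off(): hands the job in, once; it reports no verdict.
The state is a dict: "time": time; "joint_positions": joint angles; "qd": joint speeds; "joint_efforts": joint torques, N m; "tcp_pos": TCP position; "tool_rot": TCP orientation; "force": force on the tool from outside, world axes, zero at the start; "wrist_torque": the same for the moment, N m; "gripper_width": opening from 0.0 (shut) to 1.0 (fully open).
Only numpy, scipy, OpenCV 4.12 (cv2) and the standard library are available. Lean on these libraries where they do the work, as an engineer would, in place of code of your own. Each camera call takes 0.05 s, during which the arm holds its last target. There are 200 camera calls.

## Task

Get the five lug nuts ready for inspection: empty them out of the white cup into the steel dish, stand the empty cup upright back on the shelf clear of the dish, and swivel and tilt the work light so that its lamp panel points straight at the middle of the dish. Leave the dish sitting on its coaster with all five nuts in it, and leave the drawer unit and its drawer, the impact socket, the valve stem and the tin as they are.

Things in the scene. Friction and masses are not known exactly. Their poses are not given: they have to be found in the camera images.
- lamp_base: Foot of the work light, screwed to the shelf: dark steel disc 110 mm across and 16 mm thick with a 22 mm post; origin under its centre, on the vertical swivel axis. The post carries a black U-shaped yoke (140 mm wide outside with its pivot caps, 20 mm deep), which carries the lamp head.
- lamp_pivot (a point): The point where the level tilt axis crosses the vertical swivel axis, 175 mm above the shelf. Its frame turns with the yoke: y runs along the tilt axis, -x is where the lamp faces when tilt is 0.
- lamp_lens (a point): Centre of the pale lamp panel (98 x 52 mm) on the front of the grey lamp head (head 116 mm wide, 68 mm high, about 47 mm deep with fins on the back), 22 mm in front of the tilt axis. Its frame turns with the head: the lamp points along -x, y runs along the tilt axis, z is the head's up.
- lamp_handle (a point): Middle of the black bar handle over the lamp head: round bar 12 mm thick, parallel to the tilt axis, held by two straps at 43 mm either side of the middle, 72 mm from the tilt axis on the head's own z, with 32 mm of free space between bar and head. Turns with the head.
- lamp_swivel (a joint): Swivel of yoke and head about the post, rad, counter-clockwise from above positive, stiff, stays where it is left, range -1.9 to 1.9; at 0 the lamp faces the lamp_base's own -x.
- lamp_head (a joint): Tilt of the lamp head, rad: 0 lamp faces level, positive tips the panel (and the handle on top) forward and down, range -0.4 to 1.1, stiff, stays where it is left.
- coaster: Dark hard silicone coaster, disc 100 mm across and 6 mm thick, stuck to the shelf; origin under its centre.
- dish: Open round steel dish standing loose on the coaster, 132 mm across at the rim, 84 mm at the foot, 40 mm high, wall 4 mm, about 0.35 kg; origin under its centre.
- dish_in (a point): Middle of the dish's inner floor, 5 mm above its underside.
- cup: White plastic cup, 66 mm high, 68 mm across at the rim, 55 mm at the foot, wall 2.5 mm, no handle, about 0.08 kg empty; origin under its centre, z up its axis. Holds the five lug nuts at the start.
- cup_rim (a point): Centre of the cup's mouth, 66 mm above its underside.
- socket: Deep black impact socket standing on end, 30 mm across, 76 mm high; origin under its centre. Leave alone.
- stem: Brass-toned tyre valve stem standing on its flange, flange 22 mm across, 44 mm high; origin under its centre. Leave alone.
- tin: Upright closed tin, 72 mm across, 110 mm high; origin under its centre. Leave alone.
- unit: Smoke-coloured plastic drawer unit, fixed, 160 mm deep (x), 180 mm wide (y), 110 mm high; origin under its centre, front faces its own -x. Leave alone.
- drawer_pull (a point): Front edge of the flat pull lip (70 mm wide) of the unit's drawer, about 86 mm above the shelf; the drawer may stand a little open. Leave alone.
- nut0: Steel lug nut with conical seat, 21 mm across and 25 mm long, about 40 g; origin at its middle, z along its axis.
- nut1: Steel lug nut with conical seat, 21 mm across and 25 mm long, about 40 g; origin at its middle, z along its axis.
- nut2: Steel lug nut with conical seat, 21 mm across and 25 mm long, about 40 g; origin at its middle, z along its axis.
- nut3: Steel lug nut with conical seat, 21 mm across and 25 mm long, about 40 g; origin at its middle, z along its axis.
- nut4: Steel lug nut with conical seat, 21 mm across and 25 mm long, about 40 g; origin at its middle, z along its axis.

How it is judged:
By the outcome, as a careful person would: the job done as asked, in the order asked, and still so for the second after the job is handed in, with the robot touching nothing.
It also fails if it takes over 64 s, if anything falls off the work surface, if the arm or the gripper's body presses on something with over 40 N, if the wrist force passes 120 N, or if a joint passes its speed limit or range.

## Working session

There is one attempt and no reset: what is moved stays moved. The work goes in short steps, Python scripts to look and compute and a shell command to move; the robot and the scene stay as the last step left them, time stands still between calls to the robot, and variables do not carry over. Pictures are saved under pics/ and viewed, about 8 in all and at most 12, crops included, and the job is handed in when it is done.

```bash
ls; mkdir -p pics; python3 - <<'E'
from workcell import sensors,cams,arm
import cv2,numpy as np
np.set_printoptions(precision=4,suppress=True)
s=sensors.read_state();print(s);print(arm.grip_depth, [a for a in dir(arm) if a[0]!='_'])
for n in("scene","top"):
    im=cams.snapshot(n);cv2.imwrite(f"pics/{n}0.png",im[:,:,::-1]);i=cams.camera_info(n);print(n,np.array(i["camera_matrix"]),np.array(i["T"]))
E
```

```text
pics
{'time': 0.0, 'joint_positions': array([ 1.2024,  0.3329, -0.0647,  1.4609,  0.0216,  1.3499, -0.0885]), 'qd': array([-0.0004, -0.002 ,  0.0006,  0.0004, -0.    ,  0.0013, -0.0003]), 'joint_efforts': array([ -0.0003, -62.5454,   0.0489, -39.16  ,   0.0162,   0.0101,
         0.    ]), 'tcp_pos': array([ 0.2117, -0.5877,  0.2305]), 'tool_rot': array([-0.6964, -0.1221,  0.6967, -0.1212]), 'force': array([-0.2371, -0.2861, -0.4257]), 'wrist_torque': array([-0.0161, -0.0399,  0.0435]), 'gripper_width': 1.0019045050421975}
0.0187 ['PlanningError', 'grip_depth']
scene [[504.4056   0.     328.5213]
 [  0.     504.4056 239.8165]
 [  0.       0.       1.    ]] [[ 0.7463  0.4839 -0.4571  1.0459]
 [ 0.6656 -0.536   0.5193 -0.5752]
 [ 0.0063 -0.6918 -0.7221  0.9251]
 [ 0.      0.      0.      1.    ]]
top [[468.7377   0.     320.853 ]
 [  0.     468.7377 242.4413]
 [  0.       0.       1.    ]] [[ 0.0129 -0.9828  0.1843  0.3618]
 [-0.9999 -0.0129  0.0012 -0.0251]
 [ 0.0012 -0.1843 -0.9829  1.2756]
 [ 0.      0.      0.      1.    ]]
```

View pics/scene0.png

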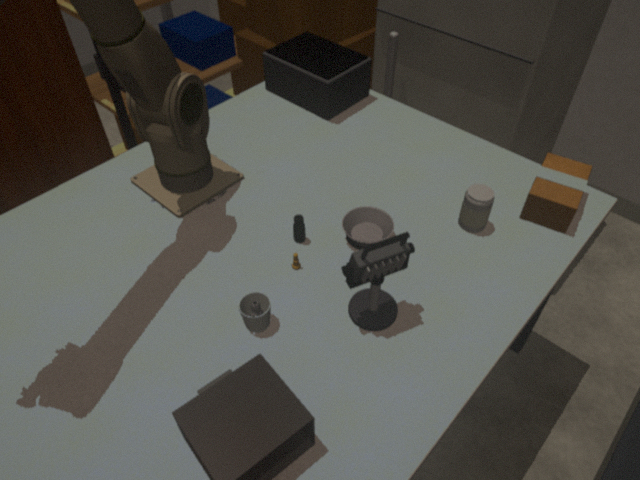

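View pics/top0.png

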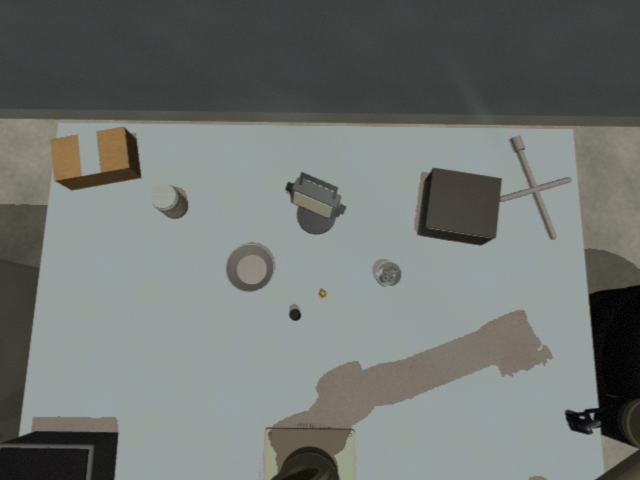

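Scene view: cup (256,312), dish (368,228), lamp head (378,262), foot (373,310), socket (299,229), stem (296,262). Top view: cup (388,272), dish (250,267), lamp head (317,197), foot (316,218), socket (295,314), stem (322,294). I'll enlarge the parts that matter.

```bash
cat > h.py <<'E'
import numpy as np,cv2
from workcell import sensors,cams,arm
from scipy.spatial.transform import Rotation as R
np.set_printoptions(precision=4,suppress=True)
def cam(n):
    i=cams.camera_info(n);return np.array(i["camera_matrix"]),np.array(i["T"])
def ray(n,p):
    K,T=cam(n);d=T[:3,:3]@np.linalg.solve(K,[p[0],p[1],1.]);return T[:3,3],d/np.linalg.norm(d)
def plane(n,p,z):
    o,d=ray(n,p);return o+d*(z-o[2])/d[2]
def proj(n,X):
    K,T=cam(n);c=K@(T[:3,:3].T@(np.array(X)-T[:3,3]));return c[:2]/c[2]
def tri(p,q):
    o1,d1=ray("scene",p);o2,d2=ray("top",q)
    t=np.linalg.lstsq(np.c_[d1,-d2],o2-o1,rcond=None)[0];a=o1+t[0]*d1;b=o2+t[1]*d2;return (a+b)/2,np.linalg.norm(a-b)
def crop(n,x,y,w,h,k,im=None):
    im=cams.snapshot(n) if im is None else im
    c=cv2.resize(im[y:y+h,x:x+w],None,fx=k,fy=k,interpolation=cv2.INTER_CUBIC);return np.clip(c.astype(float)*1.5,0,255).astype(np.uint8)
def gap(name):
    "tool pose"
    s=sensors.read_state();Rm=R.from_quat(s["tool_rot"]).as_matrix();return np.array(s["tcp_pos"]),Rm
E
python3 - <<'E'
from h import *
a=cv2.imread("pics/top0.png");b=cv2.imread("pics/scene0.png")
c1=crop("top",220,165,200,160,4,a);c2=crop("scene",230,180,200,160,4,b)
cv2.imwrite("pics/ct.png",c1[:, :]);cv2.imwrite("pics/cs.png",c2)
for n,p,z in[("top",(388,272),.066),("top",(250,267),.046),("top",(316,220),.016),("top",(295,314),.076),("top",(322,293),.04),("scene",(255,302),.066),("scene",(368,222),.046),("scene",(373,310),.016)]:print(n,p,plane(n,p,z))
E
```

```text
top (388, 272) [ 0.5128 -0.1989  0.066 ]
top (250, 267) [0.5238 0.1627 0.046 ]
top (316, 220) [ 0.6608 -0.0094  0.016 ]
top (295, 314) [0.4016 0.0394 0.076 ]
top (322, 293) [ 0.4583 -0.0284  0.04  ]
scene (255, 302) [ 0.5079 -0.1966  0.066 ]
scene (368, 222) [0.5216 0.1691 0.046 ]
scene (373, 310) [ 0.6858 -0.0156  0.016 ]
```

View pics/ct.png

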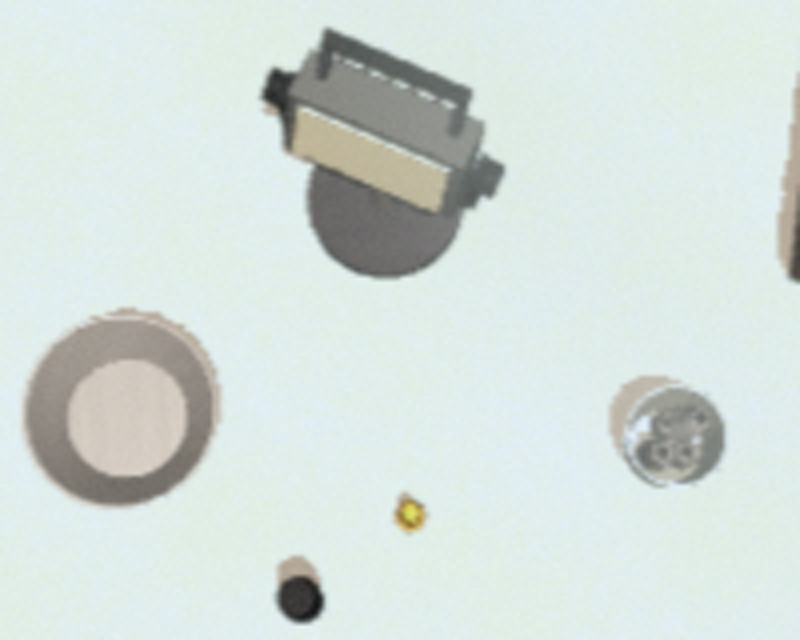

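View pics/cs.png

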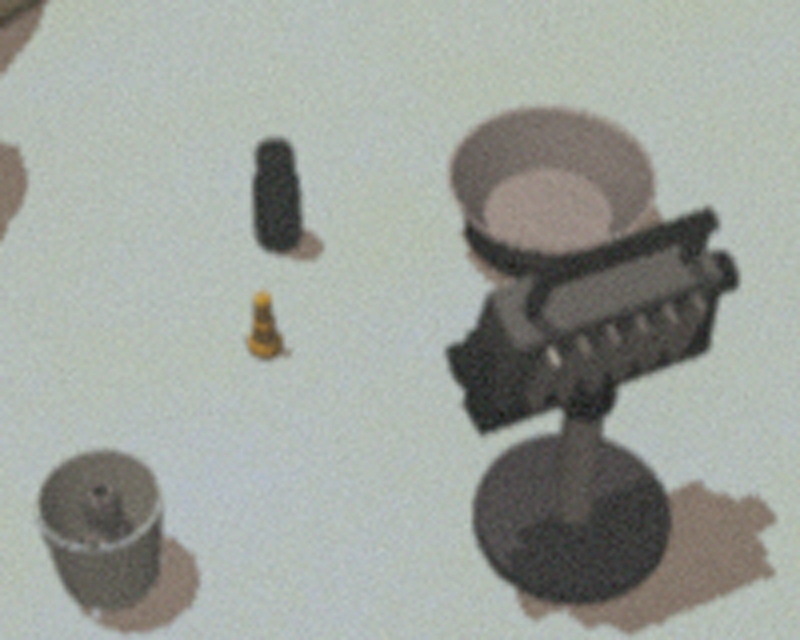

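```bash
python3 - <<'E'
from h import *
t=lambda u,v:(220+(u-1.5)/4,165+(v-1.5)/4)
s=lambda u,v:(230+(u-1.5)/4,180+(v-1.5)/4)
print("cup",plane("top",t(674,436),.066),plane("scene",s(100.5,500),.066),tri(s(100.5,500),t(674,436)))
print("dish",plane("top",t(121,411),.046),plane("scene",s(552,190),.046),"floor",plane("top",t(127,418),.011),plane("scene",s(547,215),.011))
print("foot",plane("top",t(387,199),.016),plane("scene",s(572,516),.014))
print("pivot",plane("top",t(382,132),.175),plane("scene",s(596,318),.175),tri(s(596,318),t(382,132)))
L,_=tri(s(455,360),t(488,177));Rr,_=tri(s(728,272),t(275,90));print("caps",L,Rr,np.linalg.norm(L-Rr),_)
a,e=tri(s(538,300),t(470,97));b,e2=tri(s(714,219),t(327,37));print("handle",a,b,(a+b)/2,np.linalg.norm(a-b),e,e2)
for q in[(292,110),(450,165),(295,152),(438,212)]:pass
print("sock",plane("top",t(300,598),.076),"stem",plane("top",t(410,513),.04))
# masks: dish/cup rims
for n in("top","scene"):
    im=cv2.imread(f"pics/{n}0.png").astype(int);print(n,im[120 if n=="top" else 250,300])
print("w",[np.linalg.norm(plane("top",t(624,436),.066)-plane("top",t(724,436),.066)),np.linalg.norm(plane("top",t(24,411),.046)-plane("top",t(217,411),.046))])
p,Rm=gap(0);print(p,Rm)
E
```

```text
cup [ 0.5086 -0.1992  0.066 ] [ 0.5125 -0.2016  0.066 ] (array([ 0.5093, -0.1997,  0.0611]), np.float64(0.0005184798139627077))
dish [0.5228 0.163  0.046 ] [0.5323 0.1543 0.046 ] floor [0.5227 0.1641 0.011 ] [0.5236 0.1636 0.011 ]
foot [ 0.6767 -0.0102  0.016 ] [ 0.6821 -0.012   0.014 ]
pivot [ 0.6789 -0.0084  0.175 ] [ 0.6804 -0.0087  0.175 ] (array([ 0.6795, -0.0081,  0.1737]), np.float64(0.0008490802337683521))
caps [ 0.6489 -0.0752  0.1769] [0.708  0.0599 0.1726] 0.14750048955063835 0.006954009022366671
handle [ 0.6828 -0.0608  0.2333] [0.7164 0.0242 0.2445] [ 0.6996 -0.0183  0.2389] 0.0920411432980103 0.0025646103481254063 0.0033973695266859396
sock [0.4012 0.0403 0.076 ] stem [ 0.4586 -0.0287  0.04  ]
top [80 86 86]
scene [119 123 117]
w [np.float64(0.06485384036831476), np.float64(0.12746111016073497)]
[ 0.2117 -0.5877  0.2306] [[-0.0005  0.339  -0.9408]
 [ 0.0012 -0.9408 -0.339 ]
 [-1.     -0.0013  0.    ]]
```

Cup ≈ (0.510,-0.200), dish ≈ (0.523,0.1635), lamp pivot ≈ (0.679,-0.0085,0.175; the two views agree within 2 mm). Lamp tilt is about -0.33 and it faces about 157°. It needs to face about 132° with tilt about 0.615. Next I plan a side grasp of the cup.

```bash
cat >> h.py <<'E'
def orient(a,al,sgn=1):
    a,al=np.radians([a,al]);x=np.array([np.cos(al)*np.cos(a),np.cos(al)*np.sin(a),-np.sin(al)])
    y=sgn*np.array([-np.sin(a),np.cos(a),0]);return np.c_[x,y,np.cross(x,y)]
def plan(P0,R0,P1,R1,lab=""):
    "translate first or rotate first: print both shifts (fraction) and turn"
    d=np.array(P1)-P0;rv=R.from_matrix(R0.T@R1).as_rotvec()
    n1=int(np.ceil(np.linalg.norm(d)/.040));n2=int(np.ceil(np.degrees(np.linalg.norm(rv))/7))
    print(lab,"shift before turn: %d x"%n1,R0.T@d/.6/max(n1,1)," after turn:",R1.T@d/.6/max(n1,1)," turn %d x"%n2,rv/np.pi/max(n2,1),"deg",np.degrees(np.linalg.norm(rv)))
E
python3 - <<'E'
from h import *
p,Rm=gap(0);a=-21.4;cup=np.array([.510,-.200,.042])
for sg in(1,-1):
    R1=orient(a,25,sg);x=R1[:,0];g=cup+.0187*x;pre=g-.10*x
    mid=np.array([.50,-.196,.25])
    print(sg,"pre",pre,"g",g);plan(p,Rm,mid,R1,"mid");plan(mid,R1,pre,R1,"pre")
E
```

```text
1 pre [ 0.4414 -0.1731  0.0764] g [ 0.5258 -0.2062  0.0341]
mid shift before turn: 13 x [-0.0024 -0.0347 -0.0518]  after turn: [0.0135 0.0602 0.0091]  turn 21 x [-0.0318 -0.0076  0.0203] deg 145.50315505972696
pre shift before turn: 5 x [ 0.0055 -0.     -0.0613]  after turn: [ 0.0055 -0.     -0.0613]  turn 0 x [0. 0. 0.] deg 0.0
-1 pre [ 0.4414 -0.1731  0.0764] g [ 0.5258 -0.2062  0.0341]
mid shift before turn: 13 x [-0.0024 -0.0347 -0.0518]  after turn: [ 0.0135 -0.0602 -0.0091]  turn 11 x [0.0185 0.0314 0.0118] deg 75.75936252242819
pre shift before turn: 5 x [0.0055 0.     0.0613]  after turn: [0.0055 0.     0.0613]  turn 0 x [0. 0. 0.] deg 0.0
```

```bash
python3 -m handwheel '[[[-0.0024,-0.0347,-0.0518],[0,0,0]],[[-0.0024,-0.0347,-0.0518],[0,0,0]],[[-0.0024,-0.0347,-0.0518],[0,0,0]],[[-0.0024,-0.0347,-0.0518],[0,0,0]],[[-0.0024,-0.0347,-0.0518],[0,0,0]],[[-0.0024,-0.0347,-0.0518],[0,0,0]],[[-0.0024,-0.0347,-0.0518],[0,0,0]],[[-0.0024,-0.0347,-0.0518],[0,0,0]],[[-0.0024,-0.0347,-0.0518],[0,0,0]],[[-0.0024,-0.0347,-0.0518],[0,0,0]],[[-0.0024,-0.0347,-0.0518],[0,0,0]],[[-0.0024,-0.0347,-0.0518],[0,0,0]],[[-0.0024,-0.0347,-0.0518],[0,0,0]]]' 0 && python3 -m handwheel '[[[0,0,0],[0.0185,0.0314,0.0118]],[[0,0,0],[0.0185,0.0314,0.0118]],[[0,0,0],[0.0185,0.0314,0.0118]],[[0,0,0],[0.0185,0.0314,0.0118]],[[0,0,0],[0.0185,0.0314,0.0118]],[[0,0,0],[0.0185,0.0314,0.0118]],[[0,0,0],[0.0185,0.0314,0.0118]],[[0,0,0],[0.0185,0.0314,0.0118]],[[0,0,0],[0.0185,0.0314,0.0118]],[[0,0,0],[0.0185,0.0314,0.0118]],[[0,0,0],[0.0185,0.0314,0.0118]],[[0,0,0],[0,0,0]],[[0,0,0],[0,0,0]]]'
python3 - <<'E'
from h import *
p,Rm=gap(0);s=sensors.read_state();print(s["joint_positions"],p);print(Rm)
R1=orient(-21.4,25,-1);x=R1[:,0];g=np.array([.510,-.200,.042])+.0187*x
plan(p,Rm,g-.1*x,R1);plan(g-.1*x,R1,g,R1)
E
```

```text
time: 1.18
tcp_pos: [0.5008, -0.1948, 0.25]
tool_rot: [-0.697, -0.122, 0.697, -0.122]
force: [0.4, -0.6, -0.0]
gripper_width: 1.002
time: 2.27
tcp_pos: [0.5137, -0.1911, 0.2613]
tool_rot: [0.946, -0.127, -0.298, -0.018]
force: [-0.1, 0.0, 0.6]
gripper_width: 1.001
[ 0.8643 -0.4079 -0.4882  2.4047 -1.0802  0.2394 -0.5364] [ 0.5137 -0.1911  0.2613]
[[ 0.79   -0.2512 -0.5593]
 [-0.2293 -0.9671  0.1104]
 [-0.5686  0.041  -0.8216]]
 shift before turn: 5 x [ 0.0146 -0.0023  0.0648]  after turn: [0.0037 0.0032 0.0663]  turn 2 x [0.0151 0.0265 0.0133] deg 11.969576454888461
 shift before turn: 3 x [ 0.0556  0.     -0.    ]  after turn: [ 0.0556  0.     -0.    ]  turn 0 x [0. 0. 0.] deg 0.0
```

The radial side grasp hits the elbow limit. I'll fit a simple kinematic model from the joint readings, so I can check which grasp direction fits within the joint ranges.

```bash
cat > fk.py <<'E'
from h import *
from scipy.optimize import least_squares
import itertools
lo=np.array([-2.6,-.5,-1.47,.16,-1.27,.06,-2.6]);hi=np.array([2.6,2.12,1.34,2.42,4.41,2.06,2.6])
def fk(q,s,d,off):
    M=np.eye(3);p=np.array([0,0,d[0]])
    ax="zyzyzyz";L=[0,0,d[1],0,d[2],0,d[3]]
    L=[0,d[1],0,d[2],0,d[3],0]
    for i in range(7):
        M=M@R.from_euler(ax[i],s[i]*q[i]).as_matrix();p=p+M[:,2]*L[i]
    return p,M@off
E
python3 - <<'E'
from fk import *
q0=np.array([1.2024,.3329,-.0647,1.4609,.0216,1.3499,-.0885]);P0=np.array([.2117,-.5877,.2305]);R0=R.from_quat([-0.6964,-0.1221,0.6967,-0.1212]).as_matrix()
s=sensors.read_state();q1=np.array(s["joint_positions"]);P1,R1=gap(0)
best=[]
for s3,s5,s7 in itertools.product((1,-1),repeat=3):
    sg=[-1,1,s3,1,s5,1,s7]
    _,A=fk(q0,sg,[0]*4,np.eye(3));_,B=fk(q1,sg,[0]*4,np.eye(3))
    off=A.T@R0;e=np.linalg.norm(B@off-R1)
    f=lambda d:np.r_[fk(q0,sg,d,off)[0]-P0,fk(q1,sg,d,off)[0]-P1]
    r=least_squares(f,[.3,.4,.4,.2]);best.append((e+np.sqrt(2*r.cost)*10,e,np.sqrt(2*r.cost),sg,r.x,off))
for b in sorted(best,key=lambda b:b[0])[:3]:print(b)
E
```

```text
(np.float64(0.5726764321810027), np.float64(0.00022573001013492046), np.float64(0.057245070217086774), [-1, 1, -1, 1, -1, 1, -1], array([0.2879, 0.379 , 0.5058, 0.2893]), array([[-0.0001, -1.    ,  0.    ],
       [-0.0001, -0.    , -1.    ],
       [ 1.    , -0.0001, -0.0001]]))
(np.float64(1.7972873899365225), np.float64(1.2248366877656547), np.float64(0.057245070217086774), [-1, 1, -1, 1, -1, 1, 1], array([0.2879, 0.379 , 0.5058, 0.2893]), array([[-0.0001, -0.9844,  0.1761],
       [-0.0001, -0.1761, -0.9844],
       [ 1.    , -0.0001, -0.0001]]))
(np.float64(3.5493610067662136), np.float64(2.5069859601961366), np.float64(0.10423750465700767), [-1, 1, -1, 1, 1, 1, -1], array([0.2113, 0.4361, 0.5088, 0.2719]), array([[-0.004 , -0.9999, -0.0094],
       [-0.0421,  0.0095, -0.9991],
       [ 0.9991, -0.0036, -0.0421]]))
```

```bash
cat >> fk.py <<'E'
SG=[-1,1,-1,1,-1,1,-1];OFF=np.array([[0,-1,0],[0,0,-1],[1,0,0.]])
D=[.2879,.379,.5058,.2893]
def ik(P,Rt,q0,d=None,n=6,m=.08):
    d=D if d is None else d;best=None;rng=np.random.default_rng(0)
    for k in range(n):
        g=np.clip(q0 if k==0 else lo+rng.random(7)*(hi-lo),lo+m+.01,hi-m-.01)
        f=lambda q:(lambda p,M:np.r_[(p-P)*5,R.from_matrix(Rt.T@M).as_rotvec(),.003*(q-q0)])(*fk(q,SG,d,OFF))
        r=least_squares(f,g,bounds=(lo+m,hi-m));
        if best is None or r.cost<best.cost:best=r
    p,M=fk(best.x,SG,d,OFF);return best.x,np.linalg.norm(p-P),np.linalg.norm(R.from_matrix(Rt.T@M).as_rotvec())
E
python3 - <<'E'
from fk import *
q=np.array(sensors.read_state()["joint_positions"])
for al in (25,40):
  for a in(-21,10,40,60,80,100,-60,-80,-100):
    for sg in(1,-1):
        Rt=orient(a,al,sg);P=np.array([.510,-.200,.042])+.0187*Rt[:,0]
        x,e,er=ik(P,Rt,q)
        if e<.01 and er<.05:print(al,a,sg,x,round(e,4),round(er,3))
E
```

```text
25 10 1 [ 2.1571  1.5258 -1.213   2.2854  1.6233  0.14    1.7324] 0.0 0.0
25 10 -1 [ 2.1572  1.5258 -1.213   2.2852  1.6194  0.14   -1.4052] 0.0 0.0
25 40 1 [ 1.1668  0.6716 -0.3411  1.9742 -1.19    1.0349 -2.1982] 0.0 0.0
25 40 -1 [ 1.3018  0.7092 -0.4816  1.9742 -1.0995  0.971   0.9089] 0.0 0.0
25 60 1 [ 0.9671  0.7744 -0.1707  1.7334 -0.9782  1.321  -2.2354] 0.0 0.0
25 60 -1 [ 1.2209  0.8346 -0.4622  1.7334 -0.7776  1.2102  0.8098] 0.0 0.0
25 80 1 [ 0.8435  0.9004 -0.1105  1.4893 -0.7875  1.5678 -2.2156] 0.0 0.0
25 80 -1 [ 1.0946  0.9571 -0.4362  1.4892 -0.5583  1.4703  0.8037] 0.0 0.0
25 100 1 [ 0.7136  1.0229 -0.058   1.2577 -0.6266  1.7992 -2.1349] 0.0 0.0
25 100 -1 [ 0.9511  1.0726 -0.4136  1.2577 -0.3785  1.7228  0.8654] 0.0 0.0
25 -60 1 [ 0.1192  0.5118 -0.1455  2.2206  1.8816  1.0304 -1.1093] 0.0 0.0
25 -60 -1 [-1.4203  1.591   1.2419  2.2206 -1.0024  0.2774 -2.4321] 0.0 0.0
25 -80 1 [-0.1431  0.6203  0.0558  2.007   1.3906  1.1292 -0.9993] 0.0 0.0
25 -80 -1 [-0.0628  0.6196 -0.0264  2.007   1.4284  1.1637  2.1361] 0.0 0.0
25 -100 1 [-0.2414  0.7575  0.1861  1.7679  1.0062 
[... 603 characters left out ...]
   -2.272 ] 0.0 0.0
40 80 -1 [ 1.0295  0.7939 -0.4023  1.5872 -0.4752  1.3079  0.7432] 0.0 0.0
40 100 1 [ 0.6497  0.8595 -0.017   1.3948 -0.5448  1.5921 -2.14  ] 0.0 0.0
40 100 -1 [ 0.9144  0.9011 -0.3826  1.3948 -0.3034  1.5279  0.8597] 0.0 0.0
40 -60 1 [ 0.2751  0.3722 -0.2253  2.2101  1.6313  0.7596 -0.7884] 0.0 0.0
40 -60 -1 [-1.2023  1.0711  1.26    2.2101 -0.6291  0.2324 -2.36  ] 0.0 0.0
40 -80 1 [ 0.0426  0.481  -0.0536  2.029   1.2404  0.9524 -0.7686] 0.0 0.0
40 -80 -1 [ 0.1733  0.4885 -0.1903  2.029   1.2955  0.9963  2.3564] 0.0 0.0
40 -100 1 [-0.0636  0.6075  0.0625  1.8243  0.9296  1.1435 -0.7816] 0.0 0.0
40 -100 -1 [ 0.1557  0.6151 -0.1822  1.8244  1.0564  1.2225  2.3043] 0.0 0.0
```

```bash
python3 - <<'E'
from h import *
p,Rm=gap(0);A=orient(35,50,-1);B=orient(80,30,-1)
plan(p,Rm,p,A,"A");plan(p,A,p,B,"B")
g=np.array([.510,-.200,.044])+.0187*B[:,0];pre=g-.12*B[:,0];hi=pre+[0,0,.10]
plan(p,B,hi,B,"hi");print(hi,pre,g)
E
```

```text
A shift before turn: 0 x [0. 0. 0.]  after turn: [0. 0. 0.]  turn 8 x [-0.0221 -0.0093 -0.0265] deg 51.47615555235244
B shift before turn: 0 x [0. 0. 0.]  after turn: [0. 0. 0.]  turn 8 x [-0.0202  0.0132 -0.0241] deg 49.032470775389854
hi shift before turn: 3 x [-0.0282 -0.0012  0.059 ]  after turn: [-0.0282 -0.0012  0.059 ]  turn 0 x [0. 0. 0.] deg 0.0
[ 0.4948 -0.2864  0.1946] [ 0.4948 -0.2864  0.0946] [ 0.5128 -0.1841  0.0347]
```

```bash
cat > st.py <<'E'
from h import *
s=sensors.read_state();f=open("log.txt","a");print(list(s["joint_positions"]),list(s["tcp_pos"]),list(s["tool_rot"]),file=f)
print(s["joint_positions"],s["tcp_pos"]);p,Rm=gap(0);print("tool x",Rm[:,0],"y",Rm[:,1])
E
python3 st.py
python3 -m handwheel '[[[0,0,0],[-0.0221,-0.0093,-0.0265]],[[0,0,0],[-0.0221,-0.0093,-0.0265]],[[0,0,0],[-0.0221,-0.0093,-0.0265]],[[0,0,0],[-0.0221,-0.0093,-0.0265]],[[0,0,0],[-0.0221,-0.0093,-0.0265]],[[0,0,0],[-0.0221,-0.0093,-0.0265]],[[0,0,0],[-0.0221,-0.0093,-0.0265]],[[0,0,0],[-0.0221,-0.0093,-0.0265]]]' ; python3 st.py
python3 -m handwheel '[[[0,0,0],[-0.0202,0.0132,-0.0241]],[[0,0,0],[-0.0202,0.0132,-0.0241]],[[0,0,0],[-0.0202,0.0132,-0.0241]],[[0,0,0],[-0.0202,0.0132,-0.0241]],[[0,0,0],[-0.0202,0.0132,-0.0241]],[[0,0,0],[-0.0202,0.0132,-0.0241]],[[0,0,0],[-0.0202,0.0132,-0.0241]],[[0,0,0],[-0.0202,0.0132,-0.0241]],[[-0.028,0,0.059],[0,0,0]],[[-0.028,0,0.059],[0,0,0]],[[0,0,0],[0,0,0]],[[0,0,0],[0,0,0]]]' ; python3 st.py
python3 - <<'E'
from fk import *
L=[eval("["+l.replace("] [","],[").replace("np.float64","")+"]") for l in open("log.txt")]
L.append([[1.2024,.3329,-.0647,1.4609,.0216,1.3499,-.0885],[.2117,-.5877,.2305],None])
def pos(q,d):
    M=np.eye(3);p=np.array([0,0,d[0]]);V=[[0,0,0],[0,0,d[1]],[d[4],0,0],[d[6],0,d[2]],[0,0,0],[d[5],0,d[3]],[0,0,0]]
    for i in range(7):
        M=M@R.from_euler("zyzyzyz"[i],SG[i]*q[i]).as_matrix();p=p+M@V[i]
    return p
r=least_squares(lambda d:np.concatenate([pos(l[0],d)-l[1] for l in L]),[.3,.4,.4,.3,0,0,0]);print(r.x,np.sqrt(2*r.cost))
B=orient(80,30,-1);p,Rm=gap(0);g=np.array([.510,-.200,.044])+.0187*B[:,0]
plan(p,Rm,g-.12*B[:,0],B);plan(p,B,g,B)
E
```

```text
[ 0.8643 -0.4079 -0.4882  2.4047 -1.0802  0.2394 -0.5364] [ 0.5137 -0.1911  0.2613]
tool x [ 0.79   -0.2293 -0.5686] y [-0.2512 -0.9671  0.041 ]
time: 2.93
tcp_pos: [0.5118, -0.1932, 0.2598]
tool_rot: [0.862, 0.274, -0.407, 0.127]
force: [0.3, 0.1, -0.4]
gripper_width: 0.999
[ 0.7944  0.0172 -0.1306  1.9341 -0.7518  1.0972  0.0298] [ 0.5118 -0.1932  0.2598]
tool x [ 0.519   0.3679 -0.7715] y [ 0.5755 -0.8178 -0.0029]
time: 3.93
tcp_pos: [0.5002, -0.2569, 0.2123]
tool_rot: [0.739, 0.621, -0.203, 0.163]
force: [0.4, 0.8, 0.9]
gripper_width: 0.999
[ 0.902   0.6642 -0.1211  1.3878 -0.733   1.7752  0.7095] [ 0.5002 -0.2569  0.2123]
tool x [ 0.1451  0.8523 -0.5026] y [ 0.9845 -0.1748 -0.0122]
[ 0.2999  0.364   0.4906  0.2783  0.0064 -0.0159  0.0092] 0.05416627789746115
 shift before turn: 4 x [0.0138 0.0005 0.0487]  after turn: [ 0.0137 -0.0001  0.0487]  turn 1 x [-0.0036  0.001   0.0016] deg 0.7255646566013818
 shift before turn: 5 x [ 0.051  -0.0001  0.039 ]  after turn: [ 0.051  -0.0001  0.039 ]  turn 0 x [0. 0. 0.] deg 0.0
```

Pre-grasp, then check with a picture before closing.

```bash
python3 -m handwheel '[[[0.0137,0,0.0487],[-0.0036,0.001,0.0016]],[[0.0137,0,0.0487],[0,0,0]],[[0.0137,0,0.0487],[0,0,0]],[[0.0137,0,0.0487],[0,0,0]],[[0,0,0],[0,0,0]],[[0.03,0,0],[0,0,0]],[[0.04,0,0],[0,0,0]],[[0.04,0,0],[0,0,0]],[[0,0,0],[0,0,0]],[[0,0,0],[0,0,0]]]'
python3 st.py; python3 - <<'E'
from h import *
a=crop("top",300,190,160,120,3);b=crop("scene",180,230,160,120,3)
cv2.imwrite("pics/g1.png",np.vstack([a,b])[:,:,::-1][:600] if 0 else np.hstack([a,b])[:,:,::-1][:, :])
E
python3 -c "
import cv2;i=cv2.imread('pics/g1.png');i=cv2.resize(i,(800,300));cv2.imwrite('pics/g1s.png',i)"
```

```text
time: 4.77
tcp_pos: [0.5094, -0.2255, 0.0677]
tool_rot: [0.739, 0.622, -0.193, 0.17]
force: [0.4, -0.4, 0.4]
gripper_width: 1.007
[ 0.8765  0.8185 -0.1337  1.4834 -0.7203  1.5675  0.8762] [ 0.5094 -0.2255  0.0677]
tool x [ 0.1512  0.8544 -0.497 ] y [ 0.9857 -0.168   0.011 ]
```

View pics/g1s.png

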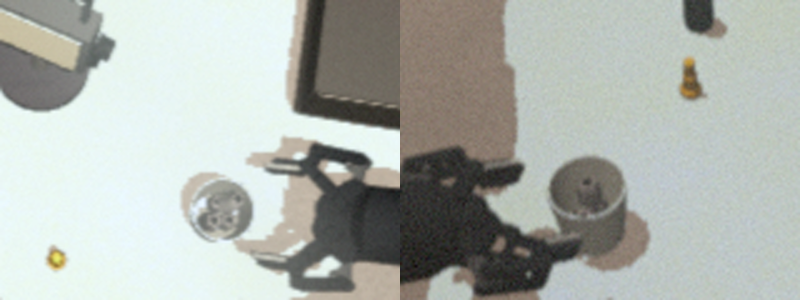

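Both views show the jaws straddling the cup centre line (top crop: fingers at y 167 and 263, cup at 209). I advance and close.

```bash
python3 -m handwheel '[[[0.029,0,0],[0,0,0]],[[0.029,0,0],[0,0,0]],[[0.029,0,0],[0,0,0]],[[0,0,0],[0,0,0]],[[0,0,0],[0,0,0]]]' && python3 -m handwheel '[[[0,0,0],[0,0,0]],[[0,0,0],[0,0,0]],[[0,0,0],[0,0,0]],[[0,0,0],[0,0,0]],[[0,0,0],[0,0,0]],[[0,0,0],[0,0,0]],[[0,0,0],[0,0,0]],[[0,0,0],[0,0,0]]]' 1 40 && python3 st.py
```

```text
time: 5.28
tcp_pos: [0.5176, -0.1831, 0.0413]
tool_rot: [0.741, 0.621, -0.193, 0.17]
force: [-0.7, -0.5, 0.1]
gripper_width: 0.998
time: 5.95
tcp_pos: [0.5173, -0.1843, 0.0417]
tool_rot: [0.741, 0.62, -0.192, 0.17]
force: [-4.6, -3.8, 5.9]
gripper_width: 0.771
[ 0.8458  0.8185 -0.155   1.56   -0.7465  1.476   0.8974] [ 0.5173 -0.1843  0.0417]
tool x [ 0.1572  0.8538 -0.4964] y [ 0.9848 -0.1733  0.0137]
```

Gripped (opening 0.77, about 65.5 mm). Next I plan the carry and the pour.

```bash
python3 - <<'E'
from fk import *
p,Rm=gap(0);q=np.array(sensors.read_state()["joint_positions"])
ct=Rm.T@[0,0,1]
U=R.from_euler("x",0).as_matrix()
for al in (10,15):
    B=R.from_euler("y",-(30-al),degrees=True).as_matrix();R1=Rm@B
    print(al,"x",R1[:,0],"cup axis",R1@ct)
    T=np.array([.515,.1635,.125])+.0187*R1[:,0]
    for roll in(0,90,120,150,180):
        R2=R1@R.from_euler("x",roll,degrees=True).as_matrix();x,e,er=ik(T,R2,q);print(roll,"axis",R2@ct,x,round(e,3),round(er,3))
up=p+[0,0,.13];plan(p,Rm,up,Rm,"up")
mid=np.array([.515,.1635,.19])+.0187*R1[:,0];plan(up,Rm,mid,Rm,"over");plan(up,Rm,mid,R1,"turn");plan(mid,R1,T,R1,"down")
E
```

```text
10 x [ 0.1223  0.6343 -0.7633] cup axis [0.0601 0.3367 0.9397]
0 axis [0.0601 0.3367 0.9397] [ 0.4246  0.2721 -0.4321  2.0164 -0.7697  0.9002  0.345 ] 0.0 0.0
90 axis [ 0.7924 -0.4756  0.3819] [ 0.3035  0.2599 -0.3031  2.0164 -0.8093  0.9183 -1.2029] 0.0 0.0
120 axis [ 0.6177 -0.7799  0.1011] [ 0.2678  0.2572 -0.2653  2.0164 -0.8202  0.9235 -1.7204] 0.0 0.0
150 axis [ 0.2613 -0.9595 -0.1053] [ 0.2337  0.255  -0.2291  2.0164 -0.8303  0.9284 -2.2383] 0.0 0.0
180 axis [-0.1815 -0.9664 -0.1819] [-0.7668  0.3782  0.8603  2.0288 -1.19    1.141  -2.52  ] 0.004 0.055
15 x [ 0.1326  0.6976 -0.7041] cup axis [0.0453 0.2548 0.9659]
0 axis [0.0453 0.2548 0.9659] [ 0.4667  0.3012 -0.4387  2.0259 -0.8639  0.9279  0.4529] 0.0 0.0
90 axis [ 0.7874 -0.5062  0.3517] [ 0.3477  0.2876 -0.312   2.0259 -0.9045  0.9494 -1.096 ] 0.0 0.0
120 axis [ 0.6176 -0.7853  0.0432] [ 0.3132  0.2846 -0.2754  2.0259 -0.9155  0.9554 -1.6138] 0.0 0.0
150 axis [ 0.2646 -0.9468 -0.1832] [ 0.2804  0.2822 -0.2407  2.0259 -0.9256  0.961  -2.1322] 0.0 0.0
180 axis [-0.1769 -0.9473 -0.2669] [-0.5729  0.347   0.6713  2.0289 -1.19    1.1362 -2.52  ] 0.001 0.014
up shift before turn: 4 x [-0.0269  0.0007 -0.047 ]  after turn: [-0.0269  0.0007 -0.047 ]  turn 0 x [0. 0. 0.] deg 0.0
over shift before turn: 10 x [ 0.0509 -0.0104 -0.0303]  after turn: [ 0.0509 -0.0104 -0.0303]  turn 0 x [0. 0. 0.] deg 0.0
turn shift before turn: 10 x [ 0.0509 -0.0104 -0.0303]  after turn: [ 0.0414 -0.0104 -0.0424]  turn 3 x [ 0.     -0.0278 -0.    ] deg 15.000000000000005
down shift before turn: 2 x [ 0.0381 -0.0007  0.0385]  after turn: [ 0.0381 -0.0007  0.0385]  turn 0 x [0. 0. 0.] deg 0.0
```

```bash
python3 - <<'E'
from fk import *
p,Rm=gap(0);q=np.array(sensors.read_state()["joint_positions"])
ct=Rm.T@[0,0,1]
for al in (5,15):
    R1=Rm@R.from_euler("y",(30-al),degrees=True).as_matrix()
    T=np.array([.515,.1635,.125])+.0187*R1[:,0];print(al,R1[:,0])
    for roll in(0,120,150,180):
        R2=R1@R.from_euler("x",roll,degrees=True).as_matrix();x,e,er=ik(T,R2,q);print(roll,"axis",R2@ct,x,round(e,3),round(er,3))
up=p+[0,0,.13]
mid=np.array([.515,.1635,.19])+.0187*R1[:,0];plan(up,Rm,mid,Rm,"over");plan(up,Rm,mid,R1,"turn");plan(mid,R1,T,R1,"down")
E
python3 -m handwheel '[[[-0.0269,0,-0.047],[0,0,0]],[[-0.0269,0,-0.047],[0,0,0]],[[-0.0269,0,-0.047],[0,0,0]],[[-0.0269,0,-0.047],[0,0,0]],[[0,0,0],[0,0,0]]]' && python3 st.py
```

```text
5 [ 0.1739  0.9813 -0.083 ]
0 axis [-0.072  -0.4164  0.9063] [ 0.7752  0.7676 -0.579   1.9738 -1.19    1.2414  1.0069] 0.0 0.0
120 axis [ 0.6468 -0.6537 -0.3929] [ 0.7751  0.7676 -0.579   1.9738 -1.19    1.2415 -1.0875] 0.0 0.0
150 axis [ 0.3287 -0.6241 -0.7089] [ 0.7751  0.7676 -0.579   1.9738 -1.19    1.2415 -1.6111] 0.0 0.0
180 axis [-0.1006 -0.5578 -0.8239] [ 0.7752  0.7676 -0.579   1.9738 -1.19    1.2415 -2.1347] 0.0 0.0
15 [ 0.1711  0.9517 -0.2548]
0 axis [-0.0444 -0.255   0.9659] [ 0.6764  0.6076 -0.5008  2.0074 -1.19    1.1773  0.9208] 0.0 0.0
120 axis [ 0.6347 -0.7145 -0.2944] [ 0.6764  0.6076 -0.5008  2.0074 -1.19    1.1773 -1.1736] 0.0 0.0
150 axis [ 0.3072 -0.7377 -0.6012] [ 0.6764  0.6076 -0.5009  2.0074 -1.19    1.1773 -1.6972] 0.0 0.0
180 axis [-0.1254 -0.6899 -0.713 ] [ 0.6765  0.6076 -0.5009  2.0074 -1.19    1.1772 -2.2208] 0.0 0.0
over shift before turn: 10 x [ 0.0509 -0.0104 -0.0319]  after turn: [ 0.0509 -0.0104 -0.0319]  turn 0 x [0. 0. 0.] deg 0.0
turn shift before turn: 10 x [ 0.0509 -0.0104 -0.0319]  after turn: [ 0.0574 -0.0104 -0.0176]  turn 3 x [-0.      0.0278  0.    ] deg 15.000000000000005
down shift before turn: 2 x [ 0.0138 -0.0007  0.0524]  after turn: [ 0.0138 -0.0007  0.0524]  turn 0 x [0. 0. 0.] deg 0.0
time: 6.37
tcp_pos: [0.5177, -0.1849, 0.177]
tool_rot: [0.742, 0.619, -0.192, 0.174]
force: [1.6, 0.5, -2.0]
gripper_width: 0.767
[ 0.8541  0.6206 -0.1654  1.5487 -0.7696  1.6179  0.7581] [ 0.5177 -0.1849  0.177 ]
tool x [ 0.1611  0.851  -0.4999] y [ 0.9846 -0.1737  0.0216]
```

```bash
python3 -m handwheel '[[[0.03,-0.006,-0.018],[0,0,0]],[[0.0526,-0.0103,-0.0321],[0,0,0]],[[0.0526,-0.0103,-0.0321],[0,0,0]],[[0.0526,-0.0103,-0.0321],[0,0,0]],[[0.0526,-0.0103,-0.0321],[0,0,0]],[[0.0526,-0.0103,-0.0321],[0,0,0]],[[0.0526,-0.0103,-0.0321],[0,0,0]],[[0.0526,-0.0103,-0.0321],[0,0,0]],[[0.0526,-0.0103,-0.0321],[0,0,0]],[[0.0526,-0.0103,-0.0321],[0,0,0]],[[0.0226,-0.0043,-0.0141],[0,0,0]],[[0,0,0],[0,0.0278,0]],[[0,0,0],[0,0.0278,0]],[[0,0,0],[0,0.0278,0]],[[0,0,0],[0,0,0]],[[0,0,0],[0,0,0]]]' && python3 st.py; python3 - <<'E'
from h import *
p,Rm=gap(0);G=np.array([.518,.172,.112]);T=G+.0187*Rm[:,0];plan(p,Rm,T,Rm)
b=crop("scene",270,130,200,150,4);cv2.imwrite("pics/p1.png",b[:,:,::-1])
E
```

```text
time: 7.7
tcp_pos: [0.519, 0.191, 0.1795]
tool_rot: [0.76, 0.636, -0.095, 0.087]
force: [0.5, 0.1, -2.9]
gripper_width: 0.772
[ 0.6607  0.4995 -0.5249  2.0516 -1.2421  1.186   0.8682] [0.519  0.191  0.1795]
tool x [ 0.1716  0.9515 -0.2553] y [ 0.9846 -0.1748  0.0104]
 shift before turn: 2 x [0.0147 0.0013 0.0584]  after turn: [0.0147 0.0013 0.0584]  turn 0 x [0. 0. 0.] deg 0.0
```

View pics/p1.png

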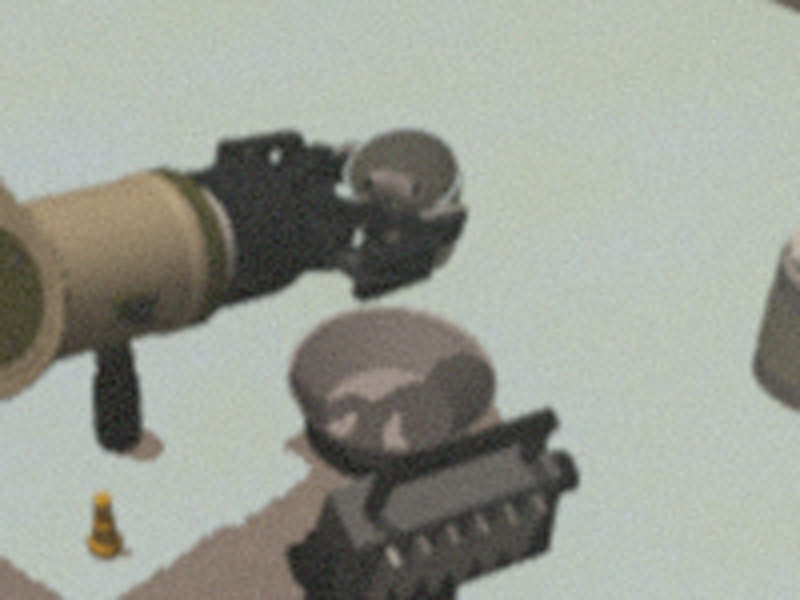

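Scene view: cup held at (405,185) above the dish (390,390), mouth up, nuts inside. Now I lower and roll to pour.

```bash
python3 -m handwheel '[[[0.0147,0.0013,0.0584],[0,0,0]],[[0.0147,0.0013,0.0584],[0,0,0]],[[0,0,0],[0,0,0]],[[0,0,0],[0.03,0,0]],[[0,0,0],[0.036,0,0]],[[0,0,0],[0.036,0,0]],[[0,0,0],[0.036,0,0]],[[0,0,0],[0.036,0,0]],[[0,0,0],[0.036,0,0]],[[0,0,0],[0.036,0,0]],[[0,0,0],[0.036,0,0]],[[0,0,0],[0.036,0,0]],[[0,0,0],[0.036,0,0]],[[0,0,0],[0.036,0,0]],[[0,0,0],[0.036,0,0]]]' && python3 -m handwheel '[[[0,0,0],[0.024,0,0]],[[0,0,0],[0.024,0,0]],[[0,0,0],[0.024,0,0]],[[0,0,0],[0.024,0,0]],[[0,0,0],[0.024,0,0]],[[0,0,0],[0.024,0,0]],[[0,0,0],[0.024,0,0]],[[0,0,0],[0.024,0,0]],[[0,0,0],[0.024,0,0]],[[0,0,0],[0.024,0,0]],[[0,0,0],[0.024,0,0]],[[0,0,0],[0.024,0,0]],[[0,0,0],[0.024,0,0]],[[0,0,0],[0.024,0,0]],[[0,0,0],[0.024,0,0]],[[0,0,0],[0.024,0,0]],[[0,0,0],[0.024,0,0]],[[0,0,0],[0.024,0,0]],[[0,0,0],[0,0,0]],[[0,0,0],[0,0,0]]]' ; python3 st.py; python3 -m handwheel '[[[0,0,0],[0,0,0]],[[0,0,0],[0,0,0]],[[0,0,0],[0,0,0]],[[0,0,0],[0,0,0]]]'; python3 - <<'E'
from h import *
b=crop("scene",320,160,100,75,6)
c=crop("top",210,230,100,75,6);cv2.imwrite("pics/p2.png",cv2.resize(np.hstack([b,c])[:,:,::-1],(800,300)))
E
```

```text
time: 9.0
tcp_pos: [0.522, 0.1913, 0.1112]
tool_rot: [0.65, 0.441, -0.47, -0.403]
force: [-0.2, 0.4, -2.2]
gripper_width: 0.764
time: 10.67
tcp_pos: [0.5218, 0.1913, 0.1107]
tool_rot: [-0.256, -0.051, 0.642, 0.721]
force: [0.0, -0.8, 0.1]
gripper_width: 0.771
[ 0.5922  0.6423 -0.4484  2.0381 -1.2551  1.147  -1.6838] [0.5218 0.1913 0.1107]
tool x [ 0.1701  0.9519 -0.255 ] y [-0.8997  0.0444 -0.4343]
time: 11.0
tcp_pos: [0.5211, 0.1912, 0.1086]
tool_rot: [-0.254, -0.05, 0.642, 0.722]
force: [1.3, 0.4, -1.0]
gripper_width: 0.768
```

View pics/p2.png

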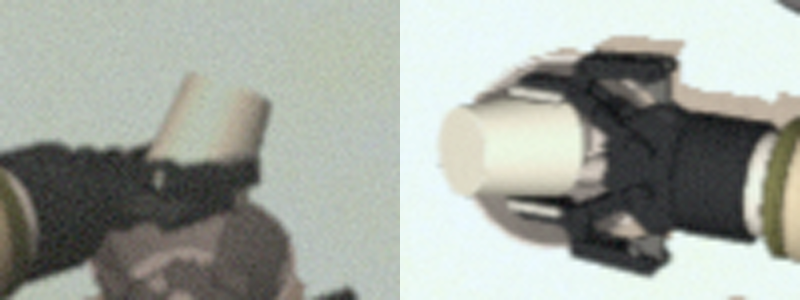

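Cup inverted over the dish (left view (210,120), foot up; top view (465,150)). I add a little roll and a shake, then return upright and look.

```bash
python3 -m handwheel '[[[0,0,0],[0.036,0,0]],[[0,0,0],[0.036,0,0]],[[0,0,0],[0.036,0,0]],[[0.02,0,0],[0,0,0]],[[-0.02,0,0],[0,0,0]],[[0.02,0,0],[0,0,0]],[[-0.02,0,0],[0,0,0]],[[0,0,0],[0,0,0]],[[0,0,0],[0,0,0]],[[0,0,0],[0,0,0]]]'; python3 - <<'E'
from h import *
p,Rm=gap(0);print(p);plan(p,Rm,p+[0,0,.1],Rm);
E
```

```text
time: 11.93
tcp_pos: [0.5211, 0.1909, 0.1084]
tool_rot: [-0.128, 0.06, 0.641, 0.754]
force: [-0.0, -0.9, -0.3]
gripper_width: 0.77
[0.5211 0.1909 0.1084]
 shift before turn: 3 x [-0.0141 -0.0065  0.0533]  after turn: [-0.0141 -0.0065  0.0533]  turn 0 x [0. 0. 0.] deg 0.0
```

```bash
python3 -m handwheel '[[[-0.0141,-0.0065,0.0533],[0,0,0]],[[-0.0141,-0.0065,0.0533],[0,0,0]],[[-0.0141,-0.0065,0.0533],[0,0,0]],[[0,0,0],[-0.0386,0,0]],[[0,0,0],[-0.0386,0,0]],[[0,0,0],[-0.0386,0,0]],[[0,0,0],[-0.0386,0,0]],[[0,0,0],[-0.0386,0,0]],[[0,0,0],[-0.0386,0,0]],[[0,0,0],[-0.0386,0,0]],[[0,0,0],[-0.0386,0,0]],[[0,0,0],[-0.0386,0,0]],[[0,0,0],[-0.0386,0,0]],[[0,0,0],[-0.0386,0,0]],[[0,0,0],[-0.0386,0,0]],[[0,0,0],[-0.0386,0,0]]]' && python3 -m handwheel '[[[0,0,0],[-0.0386,0,0]],[[0,0,0],[-0.0386,0,0]],[[0,0,0],[-0.0386,0,0]],[[0,0,0],[-0.0386,0,0]],[[0,0,0],[-0.0386,0,0]],[[0,0,0],[-0.0386,0,0]],[[0,0,0],[-0.0386,0,0]],[[0,0,0],[-0.0386,0,0]],[[0,0,0],[-0.0386,0,0]],[[0,0,0],[-0.0386,0,0]],[[0,0,0],[-0.0386,0,0]],[[0,0,0],[-0.0396,0,0]],[[0,0,0],[0,-0.0278,0]],[[0,0,0],[0,-0.0278,0]],[[0,0,0],[0,-0.0278,0]],[[0,0,0],[0,0,0]],[[0,0,0],[0,0,0]]]'; python3 st.py; python3 - <<'E'
from h import *
b=crop("scene",320,140,100,75,6)
c=crop("top",210,230,100,75,6);cv2.imwrite("pics/p3.png",cv2.resize(np.hstack([b,c])[:,:,::-1],(800,300)))
p,Rm=gap(0);R1=orient(79.5,30,-1);A=np.array([.5173,-.1843,.18]);plan(p,Rm,A,R1,"back");plan(A,R1,A-[0,0,.136],R1,"down")
E
```

```text
time: 13.27
tcp_pos: [0.5209, 0.1914, 0.2083]
tool_rot: [0.626, 0.415, -0.493, -0.439]
force: [0.0, -0.2, -0.5]
gripper_width: 0.769
time: 14.68
tcp_pos: [0.5209, 0.1919, 0.2089]
tool_rot: [0.741, 0.621, -0.191, 0.171]
force: [-0.9, 0.0, -0.6]
gripper_width: 0.767
[ 0.8949  0.3553 -0.8655  2.0044 -0.9604  1.0248  0.496 ] [0.5209 0.1919 0.2089]
tool x [ 0.1557  0.8545 -0.4956] y [ 0.9853 -0.1703  0.0159]
back shift before turn: 10 x [-0.0513  0.0102  0.0346]  after turn: [-0.051   0.0109  0.0348]  turn 1 x [ 0.0049 -0.0021  0.0008] deg 0.9788963367462458
down shift before turn: 4 x [0.0283 0.     0.0491]  after turn: [0.0283 0.     0.0491]  turn 0 x [0. 0. 0.] deg 0.0
```

View pics/p3.png

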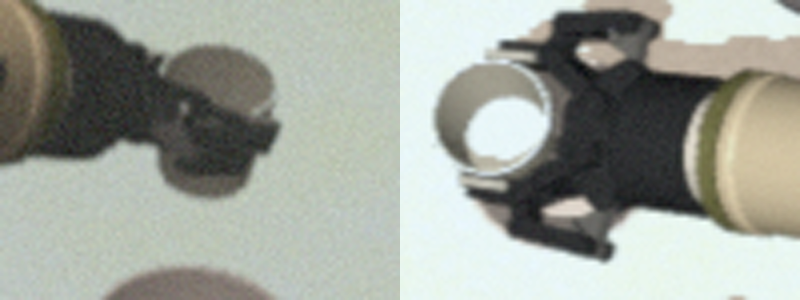

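The cup is empty (top view (495,120), bare floor visible). I carry it back.

```bash
python3 -m handwheel '[[[-0.03,0.006,0.02],[0,0,0]],[[-0.0513,0.0102,0.0346],[0,0,0]],[[-0.0513,0.0102,0.0346],[0,0,0]],[[-0.0513,0.0102,0.0346],[0,0,0]],[[-0.0513,0.0102,0.0346],[0,0,0]],[[-0.0513,0.0102,0.0346],[0,0,0]],[[-0.0513,0.0102,0.0346],[0,0,0]],[[-0.0513,0.0102,0.0346],[0,0,0]],[[-0.0513,0.0102,0.0346],[0,0,0]],[[-0.0513,0.0102,0.0346],[0,0,0]],[[-0.0213,0.0042,0.0146],[0,0,0]],[[0,0,0],[0,0,0]],[[0.0281,-0.0009,0.0492],[0,0,0]],[[0.0281,-0.0009,0.0492],[0,0,0]],[[0.0281,-0.0009,0.0492],[0,0,0]],[[0.0181,-0.0006,0.0312],[0,0,0]],[[0,0,0],[0,0,0]],[[0,0,0],[0,0,0]]]'; python3 st.py;  python3 - <<'E'
from h import *
p,Rm=gap(0);plan(p,Rm,[.5173,-.1843,.0435],Rm)
b=crop("scene",200,250,100,75,6)
c=crop("top",345,230,100,75,6);cv2.imwrite("pics/c4.png",cv2.resize(np.hstack([b,c])[:,:,::-1],(800,300)))
E
```

```text
time: 16.28
tcp_pos: [0.5169, -0.1828, 0.0569]
tool_rot: [0.741, 0.621, -0.191, 0.168]
force: [0.0, -0.2, 0.7]
gripper_width: 0.769
[ 1.1011  0.8605 -0.5122  1.5467 -0.5292  1.4017  0.7266] [ 0.5169 -0.1828  0.0569]
tool x [ 0.1554  0.8567 -0.4918] y [ 0.985  -0.1725  0.0107]
 shift before turn: 1 x [0.009  0.0009 0.0206]  after turn: [0.009  0.0009 0.0206]  turn 0 x [0. 0. 0.] deg 0.0
```

```bash
python3 -m handwheel '[[[0.0045,0.0005,0.0103],[0,0,0]],[[0.0045,0.0005,0.0103],[0,0,0]],[[0,0,0],[0,0,0]],[[0,0,0],[0,0,0]]]'; python3 -m handwheel '[[[0.0006,0,0.001],[0,0,0]],[[0.0006,0,0.001],[0,0,0]],[[0,0,0],[0,0,0]]]';python3 -m handwheel '[[[0.0006,0,0.001],[0,0,0]],[[0,0,0],[0,0,0]],[[0,0,0],[0,0,0]]]'
```

```text
time: 16.72
tcp_pos: [0.518, -0.1856, 0.0444]
tool_rot: [0.741, 0.62, -0.192, 0.17]
force: [0.5, -0.2, -0.7]
gripper_width: 0.77
time: 16.97
tcp_pos: [0.5182, -0.1855, 0.0431]
tool_rot: [0.741, 0.62, -0.192, 0.17]
force: [-0.5, -0.1, -0.9]
gripper_width: 0.77
time: 17.22
tcp_pos: [0.5182, -0.1855, 0.0424]
tool_rot: [0.741, 0.62, -0.192, 0.17]
force: [-0.1, -0.0, -0.2]
gripper_width: 0.769
```

```bash
python3 -m handwheel '[[[0.0006,0,0.001],[0,0,0]],[[0,0,0],[0,0,0]],[[0,0,0],[0,0,0]]]';python3 -m handwheel '[[[0.0006,0,0.001],[0,0,0]],[[0,0,0],[0,0,0]],[[0,0,0],[0,0,0]]]'
```

```text
time: 17.47
tcp_pos: [0.5183, -0.1854, 0.0419]
tool_rot: [0.741, 0.62, -0.192, 0.17]
force: [-1.7, -0.3, 1.4]
gripper_width: 0.771
time: 17.72
tcp_pos: [0.5182, -0.1853, 0.0418]
tool_rot: [0.741, 0.621, -0.192, 0.17]
force: [-3.3, -0.2, 7.6]
gripper_width: 0.765
```

Contact at the same height as the grasp. I release and back out.

```bash
python3 -m handwheel '[[[0,0,0],[0,0,0]],[[0,0,0],[0,0,0]],[[0,0,0],[0,0,0]],[[0,0,0],[0,0,0]],[[0,0,0],[0,0,0]],[[-0.02,0,0],[0,0,0]],[[-0.04,0,0],[0,0,0]],[[-0.055,0,0],[0,0,0]],[[-0.055,0,0],[0,0,0]],[[-0.055,0,0],[0,0,0]],[[0,0,0],[0,0,0]]]' 0; python3 st.py
python3 - <<'E'
from fk import *
b=crop("scene",195,240,120,90,5);c=crop("top",210,170,200,150,3)
cv2.imwrite("pics/c5.png",np.hstack([cv2.resize(b,(400,300)),cv2.resize(c,(400,300))])[:,:,::-1])
# lamp grasp feasibility
q=np.array(sensors.read_state()["joint_positions"]);piv=np.array([.679,-.0085,.175])
def lampR(yaw,t,sg):
    f=np.array([np.cos(yaw),np.sin(yaw),0]);u=np.array([0,0,1.])
    fwd=f*np.cos(t)-u*np.sin(t);up=u*np.cos(t)+f*np.sin(t)
    x=-up;y=sg*fwd;return np.c_[x,y,np.cross(x,y)],up
for sg in(1,-1):
    qq=q
    for yaw,t in((157,-.33),(157,0),(132.2,0),(132.2,.3),(132.2,.615)):
        Rl,up=lampR(np.radians(yaw),t,sg);P=piv+up*(.072-.0187);x,e,er=ik(P,Rl,qq,n=4);qq=x;print(sg,yaw,t,P,x,round(e,4),round(er,3))
E
```

```text
time: 18.63
tcp_pos: [0.4962, -0.3085, 0.1104]
tool_rot: [0.743, 0.617, -0.194, 0.172]
force: [-0.2, -1.2, 0.2]
gripper_width: 1.002
[ 1.1608  0.8975 -0.4563  1.2936 -0.4817  1.6483  0.7   ] [ 0.4962 -0.3085  0.1104]
tool x [ 0.1632  0.8497 -0.5014] y [ 0.9837 -0.1793  0.0163]
1 157 -0.33 [ 0.6949 -0.0152  0.2254] [ 0.4787  1.0086 -0.9951  0.8324  0.5994  1.8609  2.52  ] 0.0 0.0
1 157 0 [ 0.679  -0.0085  0.2283] [ 0.6883  0.7531 -1.0755  1.2678  0.6489  1.4781  2.4249] 0.0 0.0
1 132.2 0 [ 0.679  -0.0085  0.2283] [ 0.6572  0.7175 -1.0072  1.2678  0.5934  1.4601  2.0174] 0.0 0.0
1 132.2 0.3 [0.6684 0.0032 0.2259] [ 0.6514  0.5326 -0.9947  1.5076  0.7478  1.2533  1.8471] 0.0 0.0
1 132.2 0.615 [0.6583 0.0143 0.2185] [ 0.5577  0.4057 -0.946   1.7127  1.0161  1.1256  1.5579] 0.0 0.0
-1 157 -0.33 [ 0.6949 -0.0152  0.2254] [ 0.1852  0.839  -0.251   0.8323  0.0563  1.7912 -0.4106] 0.0 0.0
-1 157 0 [ 0.679  -0.0085  0.2283] [ 0.1865  0.5163 -0.246   1.2678  0.1229  1.372  -0.4543] 0.0 0.0
-1 132.2 0 [ 0.679  -0.0085  0.2283] [ 0.142   0.5115 -0.1827  1.2678  0.0909  1.3702 -0.8701] 0.0 0.0
-1 132.2 0.3 [0.6684 0.0032 0.2259] [ 0.0243  0.3513 -0.1619  1.5076  0.3321  1.1312 -1.0761] 0.0 0.0
-1 132.2 0.615 [0.6583 0.0143 0.2185] [-0.1229  0.2649 -0.1401  1.7127  0.7112  0.9789 -1.4398] 0.0 0.0
```

View pics/c5.png

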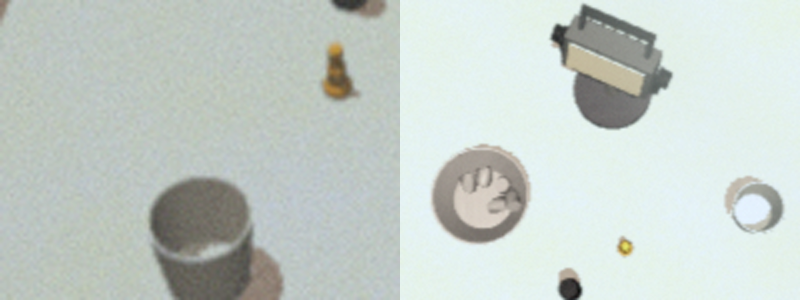

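The dish shows all five nuts (right view (485,190)) and the cup stands upright and empty at (755,210). Lamp next: rise, turn the tool to suit the handle, then approach.

```bash
cat >> h.py <<'E'
piv=np.array([.679,-.0085,.175])
def lampR(yaw,t,sg=-1):
    yaw=np.radians(yaw);f=np.array([np.cos(yaw),np.sin(yaw),0]);u=np.array([0,0,1.])
    fwd=f*np.cos(t)-u*np.sin(t);up=u*np.cos(t)+f*np.sin(t)
    x=-up;y=sg*fwd;return np.c_[x,y,np.cross(x,y)],up
E
python3 - <<'E'
from h import *
p,Rm=gap(0);Rl,up=lampR(157,-.33);G=piv+up*(.072-.0187);pre=G+up*.11
a=p+[.03,.06,.28];plan(p,Rm,a,Rm,"rise");plan(a,Rm,pre,Rl,"turn+go");print(a,pre,G)
E
```

```text
rise shift before turn: 8 x [-0.0174  0.0048 -0.0572]  after turn: [-0.0174  0.0048 -0.0572]  turn 0 x [0. 0. 0.] deg 0.0
turn+go shift before turn: 8 x [ 0.0507  0.0332 -0.0144]  after turn: [ 0.0048  0.024  -0.0573]  turn 9 x [ 0.0135 -0.0353 -0.0068] deg 62.27653583112317
[ 0.5269 -0.2428  0.3883] [ 0.7277 -0.0292  0.3295] [ 0.6949 -0.0152  0.2254]
```

```bash
python3 -m handwheel '[[[-0.0174,0.0048,-0.0572],[0,0,0]],[[-0.0174,0.0048,-0.0572],[0,0,0]],[[-0.0174,0.0048,-0.0572],[0,0,0]],[[-0.0174,0.0048,-0.0572],[0,0,0]],[[-0.0174,0.0048,-0.0572],[0,0,0]],[[-0.0174,0.0048,-0.0572],[0,0,0]],[[-0.0174,0.0048,-0.0572],[0,0,0]],[[-0.0174,0.0048,-0.0572],[0,0,0]],[[0,0,0],[0.0135,-0.0353,-0.0068]],[[0,0,0],[0.0135,-0.0353,-0.0068]],[[0,0,0],[0.0135,-0.0353,-0.0068]],[[0,0,0],[0.0135,-0.0353,-0.0068]],[[0,0,0],[0.0135,-0.0353,-0.0068]],[[0,0,0],[0.0135,-0.0353,-0.0068]],[[0,0,0],[0.0135,-0.0353,-0.0068]],[[0,0,0],[0.0135,-0.0353,-0.0068]],[[0,0,0],[0.0135,-0.0353,-0.0068]],[[0,0,0],[0,0,0]],[[0,0,0],[0,0,0]]]'; python3 st.py; python3 - <<'E'
from h import *
p,Rm=gap(0);Rl,up=lampR(157,-.33);G=piv+up*(.072-.0187);pre=G+up*.11
plan(p,Rm,pre,Rl)
E
```

```text
time: 20.32
tcp_pos: [0.528, -0.2385, 0.3872]
tool_rot: [-0.516, -0.486, 0.644, -0.289]
force: [0.1, -0.8, -0.4]
gripper_width: 1.001
[ 0.5794  0.4966 -0.3863  0.9743  0.1287  2.0291 -0.1487] [ 0.528  -0.2385  0.3872]
tool x [-0.3003  0.1292 -0.9451] y [ 0.8734 -0.361  -0.3269]
 shift before turn: 8 x [ 0.0045  0.0245 -0.0562]  after turn: [ 0.0045  0.024  -0.0564]  turn 1 x [ 0.0029 -0.0005  0.001 ] deg 0.5511870670889856
```

```bash
python3 -m handwheel '[[[0.0045,0.0242,-0.0563],[0.0029,-0.0005,0.001]],[[0.0045,0.0242,-0.0563],[0,0,0]],[[0.0045,0.0242,-0.0563],[0,0,0]],[[0.0045,0.0242,-0.0563],[0,0,0]],[[0.0045,0.0242,-0.0563],[0,0,0]],[[0.0045,0.0242,-0.0563],[0,0,0]],[[0.0045,0.0242,-0.0563],[0,0,0]],[[0.0045,0.0242,-0.0563],[0,0,0]],[[0,0,0],[0,0,0]],[[0,0,0],[0,0,0]]]'; python3 st.py; python3 - <<'E'
from h import *
p,Rm=gap(0);Rl,up=lampR(157,-.33);G=piv+up*(.072-.0187)
plan(p,Rm,G,Rl)
b=crop("scene",300,170,150,120,4);c=crop("top",250,140,150,120,4)
cv2.imwrite("pics/l1.png",cv2.resize(np.hstack([b,c]),(800,320))[:,:,::-1])
E
```

```text
time: 21.15
tcp_pos: [0.7077, -0.0498, 0.3242]
tool_rot: [-0.521, -0.48, 0.646, -0.285]
force: [-0.7, -0.5, 0.4]
gripper_width: 0.997
[ 0.0337  0.8309  0.085   0.5632 -0.1861  2.0572 -0.3716] [ 0.7077 -0.0498  0.3242]
tool x [-0.295   0.1318 -0.9464] y [ 0.8678 -0.3776 -0.3231]
 shift before turn: 3 x [ 0.0566  0.0043 -0.0146]  after turn: [ 0.0565  0.0045 -0.0149]  turn 1 x [-0.0027 -0.0019 -0.0003] deg 0.6025612166141853
```

View pics/l1.png

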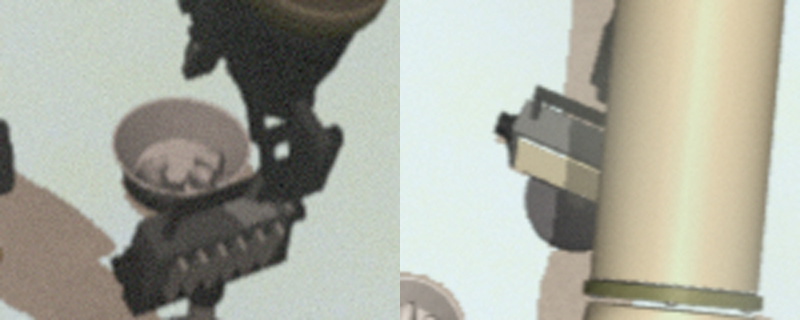

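```bash
python3 -m handwheel '[[[0.025,0.005,-0.022],[0,0,0]],[[0.025,0.005,-0.022],[0,0,0]],[[0.03,0.003,0],[0,0,0]],[[0,0,0],[0,0,0]],[[0,0,0],[0,0,0]]]'; python3 st.py; python3 - <<'E'
from h import *
p,Rm=gap(0);Rl,up=lampR(157,-.33);G=piv+up*(.072-.0187)
plan(p,Rm,G,Rl)
E
```

```text
time: 21.67
tcp_pos: [0.71, -0.0247, 0.2797]
tool_rot: [-0.523, -0.479, 0.646, -0.284]
force: [-0.2, -0.5, 0.9]
gripper_width: 0.998
[ 0.0026  0.8051  0.072   0.6968 -0.1795  1.9434 -0.3932] [ 0.71   -0.0247  0.2797]
tool x [-0.2923  0.1329 -0.9471] y [ 0.8674 -0.3802 -0.321 ]
 shift before turn: 2 x [ 0.0476  0.0006 -0.002 ]  after turn: [ 0.0475  0.0008 -0.0024]  turn 1 x [-0.0035 -0.0026 -0.001 ] deg 0.8060058184449089
```

```bash
python3 -m handwheel '[[[0.032,0.0004,-0.0014],[-0.0035,-0.0026,-0.001]],[[0.032,0.0004,-0.0014],[0,0,0]],[[0.031,0.0004,-0.0014],[0,0,0]],[[0,0,0],[0,0,0]],[[0,0,0],[0,0,0]]]'; python3 st.py;  python3 -m handwheel '[[[0,0,0],[0,0,0]],[[0,0,0],[0,0,0]],[[0,0,0],[0,0,0]],[[0,0,0],[0,0,0]],[[0,0,0],[0,0,0]],[[0,0,0],[0,0,0]],[[0,0,0],[0,0,0]],[[0,0,0],[0,0,0]],[[0,0,0],[0,0,0]],[[0,0,0],[0,0,0]],[[0,0,0],[0,0,0]],[[0,0,0],[0,0,0]]]' 1 50; python3 st.py
```

```text
time: 22.08
tcp_pos: [0.6956, -0.0149, 0.2264]
tool_rot: [-0.518, -0.482, 0.645, -0.289]
force: [-0.4, -1.9, 1.2]
gripper_width: 1.0
[-0.0148  0.7609  0.0644  0.8782 -0.1636  1.81   -0.3763] [ 0.6956 -0.0149  0.2264]
tool x [-0.2969  0.1259 -0.9466] y [ 0.8716 -0.3693 -0.3225]
time: 23.08
tcp_pos: [0.6956, -0.0138, 0.2252]
tool_rot: [-0.517, -0.482, 0.645, -0.289]
force: [-1.0, -0.0, 5.1]
gripper_width: 0.12
[-0.0165  0.7612  0.0646  0.8802 -0.1636  1.8079 -0.3763] [ 0.6956 -0.0138  0.2252]
tool x [-0.2974  0.1253 -0.9465] y [ 0.8719 -0.3682 -0.3227]
```

Bar gripped (opening 0.12, about 10 mm); the pivot lies 53 mm ahead on the tool axis as predicted. First I tilt to level.

```bash
python3 -m handwheel '[[[0.0001,-0.00485,0],[0,0,0.01743]],[[0.0001,-0.00485,0],[0,0,0.01743]],[[0.0001,-0.00485,0],[0,0,0.01743]],[[0.0001,-0.00485,0],[0,0,0.01743]],[[0.0001,-0.00485,0],[0,0,0.01743]],[[0.0001,-0.00485,0],[0,0,0.01743]],[[0,0,0],[0,0,0]],[[0,0,0],[0,0,0]]]'; python3 st.py; python3 -c "
from workcell import sensors;s=sensors.read_state();print(s['wrist_torque'])
from h import *
p,Rm=gap(0);print(Rm.T@(piv-p))"
```

```text
time: 23.75
tcp_pos: [0.6792, -0.0067, 0.2282]
tool_rot: [-0.589, -0.391, 0.59, -0.391]
force: [-1.8, -0.5, 4.1]
gripper_width: 0.118
[-0.1117  0.4531  0.0784  1.3059 -0.0355  1.3854 -0.4336] [ 0.6792 -0.0067  0.2282]
tool x [-0.0015  0.0005 -1.    ] y [ 0.9214 -0.3885 -0.0016]
[ 0.18967039  0.41720525 -0.13505135]
[0.0532 0.0006 0.0017]
```

```bash
python3 -m handwheel '[[[0,0,0],[0.0231,0,0]],[[0,0,0],[0.0231,0,0]],[[0,0,0],[0.0231,0,0]],[[0,0,0],[0.0231,0,0]],[[0,0,0],[0.0231,0,0]],[[0,0,0],[0.0231,0,0]],[[0,0,0],[0,0,0]],[[0,0,0],[0,0,0]]]'; python3 -m handwheel '[[[0.0002,-0.0054,0],[0,0,0.0195]],[[0.0002,-0.0054,0],[0,0,0.0195]],[[0.0002,-0.0054,0],[0,0,0.0195]],[[0.0002,-0.0054,0],[0,0,0.0195]],[[0.0002,-0.0054,0],[0,0,0.0195]],[[0.0002,-0.0054,0],[0,0,0.0195]],[[0.0002,-0.0054,0],[0,0,0.0195]],[[0.0002,-0.0054,0],[0,0,0.0195]],[[0.0002,-0.0054,0],[0,0,0.0195]],[[0.0002,-0.0054,0],[0,0,0.0195]],[[0,0,0],[0,0,0]],[[0,0,0],[0,0,0]],[[0,0,0],[0,0,0]]]'; python3 st.py; python3 -c "
from h import *
p,Rm=gap(0);s=sensors.read_state();print(s['force'],s['wrist_torque'],Rm.T@(piv-p));f=-Rm[:,1];print('yaw',np.degrees(np.arctan2(f[1],f[0])),'tilt',-np.arcsin(f[2]))
g=p-.0187*Rm[:,0]-piv;print('by position: tilt',np.arctan2(g[:2]@f[:2]/np.linalg.norm(f[:2]),g[2]),np.linalg.norm(g))"
```

```text
time: 24.42
tcp_pos: [0.6802, -0.0074, 0.2281]
tool_rot: [-0.659, -0.254, 0.661, -0.254]
force: [-3.2, 0.7, 5.6]
gripper_width: 0.124
time: 25.5
tcp_pos: [0.6596, 0.0161, 0.2182]
tool_rot: [0.705, 0.043, -0.553, 0.441]
force: [-7.0, 3.9, 7.2]
gripper_width: 0.117
[-0.5492  0.2261  0.1918  1.7639  0.6301  1.0133 -1.5056] [0.6596 0.0161 0.2182]
tool x [ 0.3837 -0.4272 -0.8187] y [ 0.5497 -0.6067  0.5743]
[-7.0207  3.9149  7.2481] [ 0.4998  1.026  -0.4879] [0.0533 0.0008 0.002 ]
yaw 132.18021015634852 tilt 0.6117092043929635
by position: tilt 0.6230599128721926 0.07204414131016909
```

Tool yaw is 132.2° and tilt 0.61, as intended. I release, back off along the tool, and measure the lamp.

```bash
python3 -m handwheel '[[[0,0,0],[0,0,0]],[[0,0,0],[0,0,0]],[[0,0,0],[0,0,0]],[[0,0,0],[0,0,0]],[[0,0,0],[0,0,0]],[[0,0,0],[0,0,0]],[[0,0,0],[0,0,0]],[[-0.03,0,0],[0,0,0]],[[-0.05,0,0],[0,0,0]],[[-0.06,0,0],[0,0,0]],[[-0.06,0,0],[0,0,0]],[[-0.06,0,0],[0,0,0]],[[0,0,0],[0,0,0]],[[0,0,0],[0,0,0]]]' 0; python3 st.py; python3 - <<'E'
from h import *
p,Rm=gap(0);A=p+[-.12,-.28,.05];plan(p,Rm,A,Rm,"aside");print(A)
E
```

```text
time: 26.67
tcp_pos: [0.5994, 0.0834, 0.3475]
tool_rot: [0.707, 0.044, -0.551, 0.441]
force: [0.4, -1.0, -0.8]
gripper_width: 0.997
[-0.6582  0.0695  0.1203  1.6615  0.6115  1.3221 -1.5004] [0.5994 0.0834 0.3475]
tool x [ 0.389  -0.4238 -0.818 ] y [ 0.549  -0.6063  0.5753]
aside shift before turn: 8 x [0.0065 0.0276 0.0577]  after turn: [0.0065 0.0276 0.0577]  turn 0 x [0. 0. 0.] deg 0.0
[ 0.4794 -0.1966  0.3975]
```

```bash
python3 -m handwheel '[[[0.0065,0.0276,0.0577],[0,0,0]],[[0.0065,0.0276,0.0577],[0,0,0]],[[0.0065,0.0276,0.0577],[0,0,0]],[[0.0065,0.0276,0.0577],[0,0,0]],[[0.0065,0.0276,0.0577],[0,0,0]],[[0.0065,0.0276,0.0577],[0,0,0]],[[0.0065,0.0276,0.0577],[0,0,0]],[[0.0065,0.0276,0.0577],[0,0,0]],[[0,0,0],[0,0,0]],[[0,0,0],[0,0,0]]]'; python3 st.py; python3 - <<'E'
from h import *
b=cams.snapshot("scene");c=cams.snapshot("top");cv2.imwrite("pics/fs.png",b[:,:,::-1]);cv2.imwrite("pics/ft.png",c[:,:,::-1])
b=crop("scene",320,180,100,100,4,b);c=crop("top",220,165,100,100,4,c)
cv2.imwrite("pics/l2.png",np.hstack([b,c])[:,:,::-1])
E
```

```text
time: 27.5
tcp_pos: [0.4775, -0.2003, 0.3958]
tool_rot: [0.706, 0.042, -0.553, 0.44]
force: [0.3, 0.1, 0.7]
gripper_width: 0.999
[-0.4628 -0.3903  0.3519  1.9257  0.6543  1.2531 -1.056 ] [ 0.4775 -0.2003  0.3958]
tool x [ 0.3839 -0.4269 -0.8188] y [ 0.5462 -0.6099  0.5741]
```

View pics/l2.png

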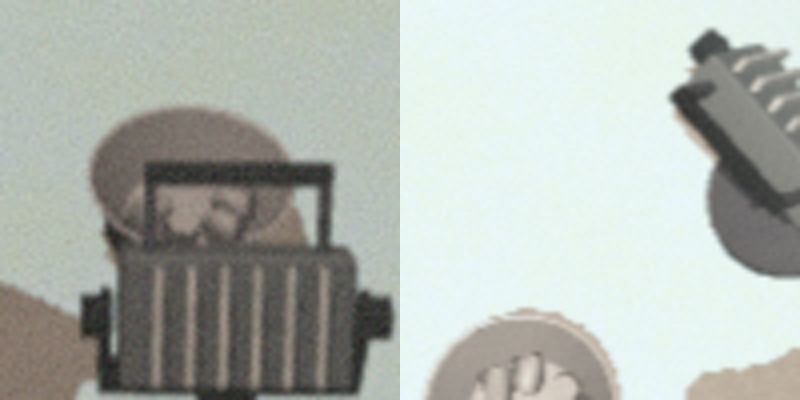

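```bash
python3 - <<'E'
from h import *
c=crop("top",220,165,130,130,4.5,cv2.imread("pics/ft.png"));cv2.imwrite("pics/l3.png",c)
E
```

```text
(no output)
```

View pics/l3.png

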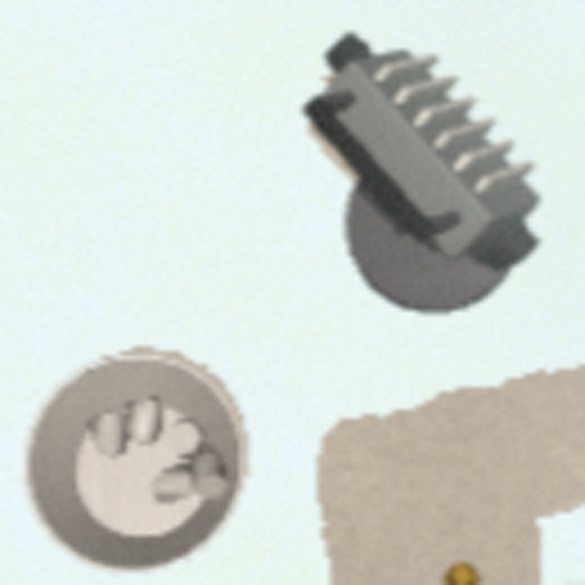

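```bash
python3 - <<'E'
from h import *
t=lambda u,v:(220+(u-1.75)/4.5,165+(v-1.75)/4.5)
s=lambda u,v:(320+(u-1.5)/4,180+(v-1.5)/4)
# bar ends: scene left = y- end (right cap in top)
a,e1=tri(s(146,174),t(434,243));b,e2=tri(s(333,174),t(312,104));m=(a+b)/2
print("bar",a,b,np.linalg.norm(a-b),e1,e2,"mid",m)
ax=b-a;print("yaw from bar",90+np.degrees(np.arctan2(ax[1],ax[0])))
c,e3=tri(s(95,317),t(508,243));d,e4=tri(s(377,316),t(349,51));print("caps",c,d,np.linalg.norm(c-d),e3,e4,(c+d)/2,"yaw",90+np.degrees(np.arctan2(*(d-c)[[1,0]])))
for P in(piv,(c+d)/2):
    g=m-P;f=np.array([np.cos(np.radians(132.2)),np.sin(np.radians(132.2))]);print("tilt",np.arctan2(g[:2]@f,g[2]),"r",np.linalg.norm(g))
    D=np.array([.5232,.1638,.011])-P;print("want yaw",np.degrees(np.arctan2(D[1],D[0])),"tilt",np.arctan2(-D[2],np.hypot(*D[:2])))
# reprojection of expected bar/caps at intended pose
Rl,up=lampR(132.2,.615);y=Rl[:,2]
inv=lambda n,X:np.round((proj(n,X)-np.array([320,180]))*4+1.5 if n=="scene" else (proj(n,X)-np.array([220,165]))*4.5+1.75,1)
for n in("scene","top"):
    print(n,[inv(n,piv+up*.072+k*y*.046) for k in(1,-1)],[inv(n,piv+k*y*.062) for k in(1,-1)])
# dish contrib: detect rim circle shift old vs new
o=cv2.imread("pics/top0.png")[225:310,215:290];w=cv2.imread("pics/ft.png")[225:310,215:290]
g=lambda i:cv2.GaussianBlur(cv2.cvtColor(i,6),(3,3),0).astype(np.float32)
print("dish shift px",cv2.phaseCorrelate(g(o),g(w)))
E
```

```text
bar [ 0.6153 -0.0096  0.2321] [0.6858 0.0524 0.2338] 0.09393945623675296 0.007081304713744615 0.002466735809164492 mid [0.6505 0.0214 0.233 ]
yaw from bar 131.34618655439095
caps [ 0.6269 -0.0521  0.1719] [0.7327 0.0366 0.1779] 0.1382023057498842 0.0023429911706461157 0.0008630868706398094 [ 0.6798 -0.0077  0.1749] yaw 129.9570327051462
tilt 0.6187786644192765 r 0.07117373367515516
want yaw 132.12104662795105 tilt 0.6147408554650597
tilt 0.6179746324285487 r 0.0712416555609833
want yaw 132.39808137121747 tilt 0.6145870291467258
scene [array([143.1, 173.4]), array([330.4, 173.2])] [array([109.4, 316.6]), array([358.5, 316.1])]
top [array([427.1, 233.9]), array([308.9, 103.3])] [array([506.3, 231.9]), array([354.8,  65.9])]
dish shift px ((0.6045510497427529, 0.054332574163872494), 0.8125149620903863)
```

Lamp measured at yaw 130–131.3° and tilt 0.618; wanted is 132.2° and 0.615. The tool angle at release (132.2°) and the bar's slope in the scene view both match the aim, so I leave it. I check the other items numerically, then hand in.

```bash
python3 - <<'E'
from h import *
from workcell import ticket
A=cv2.imread("pics/scene0.png");B=cv2.imread("pics/fs.png")
for n,(x,y,w,h) in dict(socket=(285,205,28,44),stem=(286,248,22,28),tin=(455,180,44,56),cup=(232,288,46,50)).items():
    tpl=A[y:y+h,x:x+w];s=B[y-12:y+h+12,x-12:x+w+12];r=cv2.matchTemplate(s,tpl,cv2.TM_CCOEFF_NORMED);_,m,_,l=cv2.minMaxLoc(r);print(n,round(m,3),"shift px",l[0]-12,l[1]-12)
s=sensors.read_state();print(s["time"],s["force"])
print(ticket.sign_off())
E
```

```text
socket 0.93 shift px 0 0
stem 0.948 shift px 0 0
tin 0.992 shift px 0 0
cup 0.962 shift px 0 0
27.6 [ 0.0058  1.2929 -0.7397]
the job is handed in; nothing more can be done
None
```

I did all three steps in the order asked and handed the job in at 27.6 s of the 64 s allowed; it reports no verdict. The five nuts went from the cup into the dish, the empty cup is back upright at its original spot, and the work light was turned by its handle to aim at the dish middle.

- **Nuts:** the last top view shows all five in the dish.
- **Dish:** it compares within about 0.6 pixel (1.6 mm) of its starting place on the coaster. The nuts now in it probably account for part of that.
- **Cup, socket, stem and tin:** image matching shows no shift in whole pixels. I did not compare the drawer unit this way, but I never worked near it.
- **Lamp tilt:** measured at 0.618 rad, with 0.615 wanted.
- **Lamp yaw:** the checks disagree slightly. The tool angle at release gave 132.2°, which is the wanted value. The two image measurements gave 131.3° and 130.0°, so the aim may be off by 1–2°. One end of the handle bar fitted poorly between the two views (7 mm), so I trusted the tool angle and left the lamp as it was.
- **Reach limits:** the first planned cup approach and the hover point above the lamp both ran into joint limits. I went around both without touching anything. The forces I read stayed below about 11 N.

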